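# Enable the soap wrapper with its key

## Robot

A 7-joint arm with a two-finger parallel gripper is mounted at the origin on the work surface. World frame = base frame: x ahead of the robot, y to its left, z up, the work surface at z = 0. Lengths are in m, angles in degrees, forces in N, time in s.
With the tool pointing down it reaches from about 0.425 to 0.875 m from the base axis. Payload 4.7 kg.
Tool frame: the origin (TCP) lies at the centre of the arm's flange, where the gripper is bolted on; the fingertips stand 182 mm ahead of it and the grasp point (between the pads) lies 164 mm ahead of it; z points along the fingers, x is the direction in which the jaws open and shut, and the axes are right-handed (so a half turn about z gives the same grasp; the last joint's range is limited). The gripper opens to 87 mm and grips with 3 to 60 N. Pads are 19 mm wide; open, the fingers measure 117 mm over their backs; the gripper's body (75 mm by 190 mm) begins 51 mm behind the grasp point.
Start: joints at [76.496, 18.392, -4.016, 83.108, 1.295, 78.541, -3.26], TCP at [0.161, -0.63, 0.405] pointing down, gripper open.
Joint ranges: [-163.93, 163.93], [-17.29, 119.83], [-79.2, 71.16], [3.27, 140.29], [-89.18, 269.18], [5.43, 117.66], [-154.24, 154.24]. Speed limits (degrees/s): [147.25, 147.25, 180, 180, 180, 180, 180].

## Interface

Orientations are given as [roll, pitch, yaw] about the fixed x, y, z axes, in that order (R = Rz(yaw) Ry(pitch) Rx(roll)).
In Python, from cell import env gives the robot as it stands. The module is installed in compiled form; this text tells all that it offers.
- The arm moves only by the tool carry_out, never from a script. Its argument "increments" is a list of rows, each a list of 5 numbers: the shift along the world's x, y, z in m, then the turn about the world's z in degrees, then the gripper's target within -1 to 1 (shut at 1, half-way at 0, fully open at -1). In form: [[dx, dy, dz, spin, jaw], ...]. A call has 1 to 20 rows; each row is the pose to reach, as a shift and turn from the pose commanded when the call began; what a row does not reach only later rows make up. A row lasts 1/10 s, in which the tool goes at most 50 mm and 8.59 degrees, less where a joint would pass 70% of its speed; a pose out of reach is approached as far as the arm can. A call with a gripper value outside its range is refused whole. The fingers move at their own pace and stop on an object; "grip_force" is the grip in N (left out, the last holds). Time passes only in rows, so rows that repeat a pose let the fingers close. It gives the time, the measured TCP pose, the force and the opening at its end, in the units of the state.
- env.get_obs(): the state, without advancing time (a new reading comes with each control period).
- env.read_camera(name): name is "side" or "top"; returns (picture, depth): 420x560x3 uint8, red, green, blue; 420x560 float32, m along the optical axis (not along the pixel's ray), 0 where there is no reading.
- env.get_calibration(name): a dict with "K" (3x3 intrinsics, pixels), "camera_from_world" (4x4, takes a point from world to camera coordinates). Camera axes: x right, y down, z forward; pixel columns grow to the right and rows downward; lengths in m; the calibration is good to about 2 mm. A picture is of the moment at which its call begins. get_calibration takes no time and is no camera call.
- env.sign_off(): hands the job in, once; it reports no verdict.
The state is a dict: "time_s": time; "qpos": joint angles; "joint_velocities": joint speeds; "effort": joint torques, N m; "tool_pos": TCP position; "tool_rot": TCP orientation; "force": force on the tool from outside, world axes, zero at the start; "wrist_torque": the same for the moment, N m; "grip_width": finger opening in m.
Only numpy, scipy, OpenCV 4.12 (cv2) and the standard library are available. Lean on these libraries where they do the work, as an engineer would, in place of code of your own. Each camera call takes 0.05 s, during which the arm holds its last target.

## Task

Take the key with the rectangular bow out of the keeper block, push it fully home in the key switch on top of the grey control box, and then turn it clockwise (seen from above) as far as it goes, to enable the wrapping machine. Leave the key in the switch, and leave the round-bow key standing in its place in the keeper.

Things in the scene. Friction and masses are not known exactly. Their poses are not given: they have to be found in the camera images.
- key: The key to use, upright in one of the keeper's slots. Origin: middle of the blade's lower end; z up. Flat steel blade 26 mm long, 18 mm wide (y), 6 mm thick (x), lowest 4 mm narrowed to 14 x 3; fits either way round. Round collar 26 mm across at z 26 to 32 mm, then a neck, then a rectangular black bow (grip), 40 mm wide (y), 12 mm thick (x), z 36 to 80 mm. 50 to 100 g.
- key_shoulder (a point): Centre of the underside of the rectangular-bow key's collar, 26 mm above the blade's lower end, same axes as the key. The collar rests on the face of the keeper or of the switch when the key is fully in.
- round_key: The other key, not to be used: same steel blade and collar, but its black bow is a round disc 44 mm in diameter and 12 mm thick (thin along x), centred 58 mm above the origin at the blade's lower end. It stands in the other slot of the keeper.
- keeper: Fixed wooden block 60 (x) x 170 (y) x 40 mm (z), origin at the centre of its underside. Two slots 8 mm (x) x 20 mm (y), 32 mm deep, in its top at y = -42 and +42 mm; either key may be in either slot. May stand on the left or on the right.
- control_box: Fixed grey control box 150 (x) x 120 (y) x 80 mm (z), origin at the centre of its underside. The key switch is in its top, 25 mm towards its -x side from the centre; two low round caps (8 mm high) are at x = +45 mm. May stand on the left or on the right.
- switch_mouth (a point): Centre of the key slot at the face of the switch's brass cylinder, level with the box's top (80 mm up). Turns with the cylinder: z up, slot 20 mm along y, 8 mm along x (1 mm play each side of the blade, 0.1 rad in turning), edges bevelled 1.5 mm, 34 mm deep. The steel rim around it, 31 mm inside and 50 mm outside diameter, rises 3 mm.
- switch (a joint): Angle of the switch cylinder in the box, rad, growing clockwise seen from above; at 0 the slot lies along the box's y axis. Starts between 0 and 0.3, ends at a stop at 1.35; stays where it is left.
Things that resemble listed ones, but are neither listed nor needed, are in the scene too. What is shaped like the key but purple or red is not meant. There is more than one size of the control_box; the job needs the larger.

How it is judged (in metres and radians):
On the way, in this order (a step that is already met when the one before it is completed fails the run):
1. the rectangular-bow key is fully home in the switch, not yet turned (horizontal distance between key_shoulder and switch_mouth below 0.005 m and z of key_shoulder in the frame of switch_mouth below 0.005 m and angle between key's own z axis and vertical below 0.15 rad and value of joint switch below 0.7 rad), for 0.1 s.
2. the key in the switch has turned it clockwise to its stop (horizontal distance between key_shoulder and switch_mouth below 0.005 m and z of key_shoulder in the frame of switch_mouth below 0.008 m and value of joint switch above 1.2 rad), for 0.1 s.
At the end, for the whole second after the job is handed in: The rectangular-bow key rests in the switch: collar within 5 mm of the slot's mouth in height and sideways, upright within 0.15 rad, blade within 0.3 rad of the slot; switch above 1.2 rad (stop 1.35). The round-bow key is within 10 mm of its start, upright within 0.15 rad (horizontal distance between key_shoulder and switch_mouth below 0.005 m and z of key_shoulder in the frame of switch_mouth below 0.005 m and angle between each of key, round_key's own z axis and vertical below 0.15 rad and angle between the y axis of key and the y axis of switch_mouth, either way round below 0.3 rad and value of joint switch above 1.2 rad and linear speed of key below 0.02 m/s and distance of round_key from where it was at the start of the episode below 0.01 m); the robot touches nothing.
It fails at once if the round-bow key is pulled out of its slot (distance of round_key from where it was at the start of the episode above 0.02 m).
It also fails if it takes over 46 s, if anything falls off the work surface, if the arm or the gripper's body presses on something with over 40 N, if the wrist force passes 120 N, or if a joint passes its speed limit or range.

## Working session

There is one attempt and no reset: what is moved stays moved. The work goes in short steps, Python scripts to look and compute and a tool call to move; the robot and the scene stay as the last step left them, time stands still between calls to the robot, and variables do not carry over. Pictures are saved under pics/ and viewed, and the job is handed in when it is done.

Besides the shell and the picture viewer there is one more tool, called after "Emit:" as a command line: name --pt "numbers of a row" for each row, then --argument value for the rest. carry_out: Moves the arm, as the interface text tells. Its arguments: {"type":"object","properties":{"increments":{"type":"array"},"grip_force":{"type":"number"}},"required":["increments"]}

```bash
mkdir -p pics; cat > h.py <<'E'
from cell import env
import numpy as np, cv2
def snap(name,tag):
    im,d=env.read_camera(name); cv2.imwrite(f'pics/{tag}.png',cv2.cvtColor(im,cv2.COLOR_RGB2BGR)); np.savez(f'{tag}.npz',im=im,d=d)
    c=env.get_calibration(name); return im,d,np.array(c['K']),np.array(c['camera_from_world'])
def deproj(u,v,z,K,T):
    p=np.linalg.inv(K)@np.array([u,v,1.])*z
    return np.linalg.inv(T)[:3]@np.append(p,1)
def cloud(d,K,T):
    v,u=np.indices(d.shape); p=np.stack([u*d,v*d,d],-1)@np.linalg.inv(K).T
    Ti=np.linalg.inv(T); return p@Ti[:3,:3].T+Ti[:3,3]
def ray(u,v,h,K,T):
    Ti=np.linalg.inv(T); o=Ti[:3,3]; r=Ti[:3,:3]@np.linalg.inv(K)@np.array([u,v,1.])
    return o+r*(h-o[2])/r[2]
def proj(P,K,T):
    c=T[:3]@np.append(P,1); q=K@c; return q[:2]/q[2]
E
python3 - <<'E'
from h import *
for n in('top','side'):
    im,d,K,T=snap(n,n+'0'); print(n,K.tolist(),np.linalg.inv(T).round(3).tolist())
print(env.get_obs())
E
```

```text
top [[430.0920154110402, 0.0, 288.00796653575475], [0.0, 430.0920154110402, 209.2897776057666], [0.0, 0.0, 1.0]] [[0.016, -0.999, 0.042, 0.368], [-1.0, -0.017, -0.014, -0.106], [0.015, -0.042, -0.999, 1.108], [0.0, 0.0, 0.0, 1.0]]
side [[379.8154364978381, 0.0, 286.99909095923266], [0.0, 379.8154364978381, 214.08796017053461], [0.0, 0.0, 1.0]] [[-0.944, -0.165, 0.286, 0.155], [-0.331, 0.446, -0.832, 0.664], [0.01, -0.879, -0.476, 0.524], [0.0, 0.0, 0.0, 1.0]]
{'time_s': 0.1, 'qpos': array([76.49478323, 18.43545251, -4.0153422 , 83.16725796,  1.29651526,
       78.54012158, -3.2587901 ]), 'joint_velocities': array([ 0.04859319, -0.10973323,  0.083535  , -0.12461622, -0.01954237,
       -0.03256226, -0.10626589]), 'effort': array([-3.26738837e-04, -4.92569697e+01, -4.05645836e-01, -3.13398814e+01,
       -6.40520034e-02,  3.94447229e-02,  7.91915363e-05]), 'tool_pos': array([ 0.16061245, -0.62966357,  0.40376907]), 'tool_rot': array([ 1.79993084e+02,  9.75188467e-02, -7.56838764e+01]), 'force': array([ 0.58047649, -0.02080475,  0.37378825]), 'wrist_torque': array([-0.02455284,  0.050123  ,  0.07974551]), 'grip_width': 0.0871628374441288}
```

View pics/top0.png

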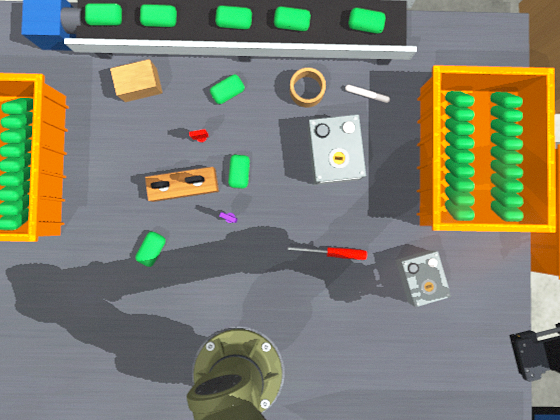

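View pics/side0.png

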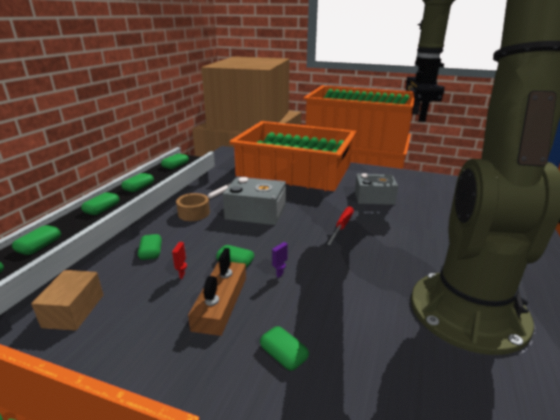

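```bash
python3 - <<'E'
import cv2,numpy as np
t=cv2.imread('pics/top0.png'); s=cv2.imread('pics/side0.png')
a=cv2.resize(t[155:210,135:230],None,fx=4,fy=4,interpolation=2); b=cv2.resize(t[110:190,300:375],None,fx=4,fy=4,interpolation=2)
c=cv2.resize(s[235:335,180:260],None,fx=4,fy=4,interpolation=2)
o=np.zeros((600,800,3),np.uint8); o[:220,:380]=a; o[230:550,:300]=b; o[:400,400:720]=c
cv2.imwrite('pics/z0.png',o)
E
```

```text
(no output)
```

View pics/z0.png

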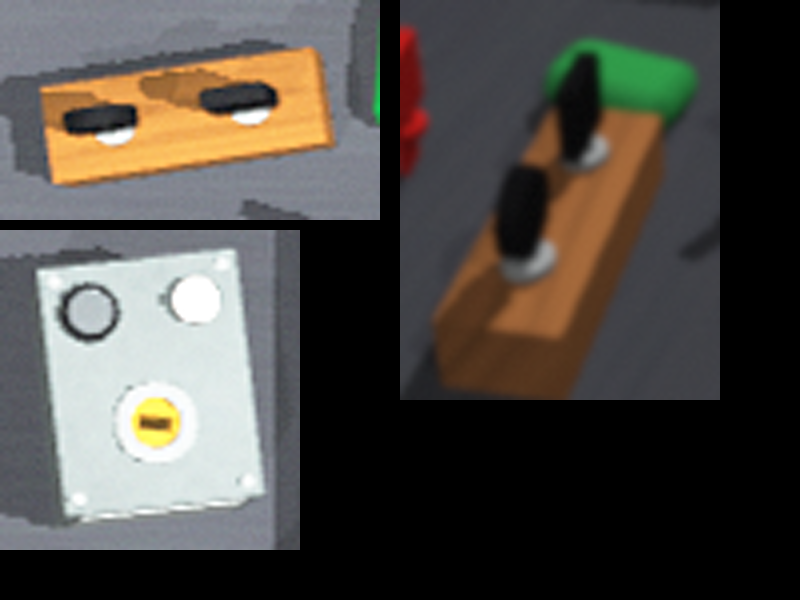

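```bash
cat > m.py <<'E'
from h import *
z=np.load('top0.npz');im=z['im'];d=z['d'];c=env.get_calibration('top');K=np.array(c['K']);T=np.array(c['camera_from_world'])
P=cloud(d,K,T)
hsv=cv2.cvtColor(im,cv2.COLOR_RGB2HSV)
def sub(v0,v1,u0,u1): 
    m=np.zeros(d.shape,bool); m[v0:v1,u0:u1]=1; return m
# keeper top
w=(P[...,2]>.035)&(P[...,2]<.045)&sub(155,210,135,225)&(hsv[...,1]>80)
# all keeper-ish pixels incl. keys
r=cv2.minAreaRect(np.argwhere(w)[:,::-1].astype(np.float32)); print('keeper rect',r, 'z',np.median(P[w][:,2]))
bx=cv2.boxPoints(r); Q=np.array([ray(u,v,.04,K,T) for u,v in bx]); print(Q.round(4)); print('ctr',Q.mean(0), [np.linalg.norm(Q[i]-Q[(i+1)%4]) for i in range(4)])
e=max([Q[1]-Q[0],Q[2]-Q[1]],key=np.linalg.norm); print('yaw of long axis from y',np.degrees(np.arctan2(-e[0],e[1])))
# keys
dark=(im.max(-1)<60)&sub(160,205,140,225)&(P[...,2]>.05)
n,lab,st,ce=cv2.connectedComponentsWithStats(dark.astype(np.uint8))
for i in range(1,n):
    if st[i,4]>20:
        m=lab==i; p=P[m]; print(st[i],ce[i],'zmax',p[:,2].max(),np.percentile(p[:,2],[10,50,90]).round(3)); 
        t=p[p[:,2]>p[:,2].max()-.006]; print(' top', t.mean(0).round(4),len(t), np.linalg.svd(t[:,:2]-t[:,:2].mean(0))[2][0] if len(t)>3 else 0,np.ptp(t[:,1]))
# box
b=(P[...,2]>.072)&(P[...,2]<.088)&sub(105,195,295,375)
r=cv2.minAreaRect(np.argwhere(b)[:,::-1].astype(np.float32)); bx=cv2.boxPoints(r); Q=np.array([ray(u,v,.08,K,T) for u,v in bx])
print('box z',np.median(P[b][:,2]),'ctr',Q.mean(0).round(4),[np.linalg.norm(Q[i]-Q[(i+1)%4]).round(4) for i in range(4)])
e=max([Q[1]-Q[0],Q[2]-Q[1]],key=np.linalg.norm); print('box yaw',np.degrees(np.arctan2(e[1],e[0])))
# switch brass
y=(hsv[...,1]>120)&(hsv[...,0]>15)&(hsv[...,0]<35)&sub(135,180,315,365)
(cu,cv),rr=cv2.minEnclosingCircle(np.argwhere(y)[:,::-1].astype(np.float32)); g=np.argwhere(y).mean(0)[::-1]
mm=cv2.moments(cv2.convexHull(np.argwhere(y)[:,::-1].astype(np.int32))); g2=(mm['m10']/mm['m00'],mm['m01']/mm['m00'])
for u,v in((cu,cv),g,g2): print('brass',u,v,ray(u,v,.08,K,T).round(4))
E
python3 m.py
```

```text
keeper rect ((180.9415283203125, 183.6125946044922), (24.365503311157227, 69.14131164550781), 81.4163818359375) z 0.04088222700533484
[[0.4874 0.2353 0.04  ]
 [0.5162 0.0668 0.04  ]
 [0.4563 0.0564 0.04  ]
 [0.4277 0.2245 0.04  ]]
ctr [0.47189282 0.14574643 0.04      ] [np.float64(0.17098200733241678), np.float64(0.060855526265694994), np.float64(0.1706053897282125), np.float64(0.06065150625965636)]
yaw of long axis from y -170.2800753197844
[187 176  17   7  46] [196.         180.02173913] zmax 0.09821763014647988 [0.08  0.092 0.096]
 top [0.4769 0.0998 0.0948] 21 [ 0.29191866 -0.95644315] 0.03483432606540546
[151 182  18   6  75] [159.44 184.44] zmax 0.09764949825806579 [0.081 0.091 0.096]
 top [0.4643 0.188  0.0944] 27 [ 0.04681641 -0.99890351] 0.022866086267912977
box z 0.08128223681445701 ctr [ 0.5604 -0.2375  0.08  ] [np.float64(0.1216), np.float64(0.1528), np.float64(0.1208), np.float64(0.1525)]
box yaw -173.15373618804924
brass 338.5975646972656 157.64634704589844 [ 0.5375 -0.2401  0.08  ]
brass 338.60360360360363 157.57657657657657 [ 0.5376 -0.2401  0.08  ]
brass 338.5549915397631 157.53976311336717 [ 0.5377 -0.24    0.08  ]
```

```bash
python3 - <<'E'
import cv2,numpy as np
s=cv2.imread('pics/side0.png'); 
c=cv2.resize(s[240:310,195:240],None,fx=12,fy=12,interpolation=2)
c=np.clip(c.astype(float)*2,0,255)
cv2.imwrite('pics/z1.png',cv2.resize(c.astype(np.uint8),(386,600)))
E
```

```text
(no output)
```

View pics/z1.png

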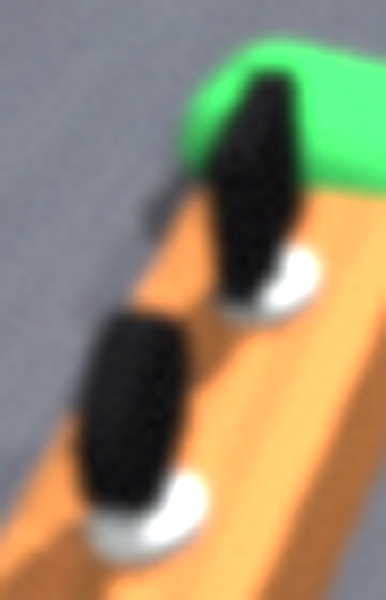

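```bash
python3 - <<'E'
from h import *
s=cv2.imread('pics/side0.png'); c=env.get_calibration('side');K=np.array(c['K']);T=np.array(c['camera_from_world'])
F=10;u0,v0=190,235
o=cv2.resize(s[v0:v0+60+15,u0:u0+55],None,fx=8,fy=8,interpolation=2)
o=np.clip(o.astype(float)*2,0,255).astype(np.uint8)
a=np.radians(9.7);ey=np.array([-np.sin(a),np.cos(a),0]);ex=np.array([np.cos(a),np.sin(a),0])
for ctr in([.479,.1043,.014],[.4648,.1872,.014]):
    ctr=np.array(ctr)
    for x in(-.006,.006):
        for y,z in((-.02,.036),(.02,.036),(.02,.08),(-.02,.08)):
            p=proj(ctr+ex*x+ey*y+[0,0,z],K,T); q=((p+.5-[u0,v0])*8).astype(int); cv2.circle(o,tuple(map(int,q)),3,(0,0,255),-1)
cv2.imwrite('pics/z2.png',o)
E
```

```text
(no output)
```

View pics/z2.png

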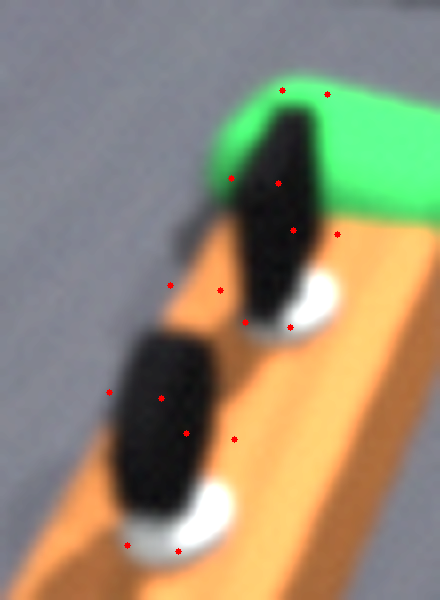

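```bash
cat > m2.py <<'E'
from h import *
for n in('top','side'):
    z=np.load(n+'0.npz');im=z['im'].astype(float);c=env.get_calibration(n);K=np.array(c['K']);T=np.array(c['camera_from_world'])
    hsv=cv2.cvtColor(z['im'],cv2.COLOR_RGB2HSV)
    if n=='top': v0,v1,u0,u1=145,172,325,353
    else: v0,v1,u0,u1=178,196,250,276
    y=np.zeros(hsv.shape[:2],bool); y[v0:v1,u0:u1]=((hsv[...,1]>110)&(hsv[...,0]>10)&(hsv[...,0]<35))[v0:v1,u0:u1]
    pts=np.argwhere(y)[:,::-1].astype(np.int32); hull=cv2.convexHull(pts)
    fm=cv2.fillConvexPoly(np.zeros(y.shape,np.uint8),hull,1).astype(bool)
    g=np.argwhere(fm).mean(0)[::-1]
    print(n,'brass ctr',g,ray(*g,.08,K,T).round(4),len(pts),fm.sum())
    R=z['im'][...,0].astype(float)
    inner=cv2.erode(fm.astype(np.uint8),np.ones((3,3)))>0
    ref=np.percentile(R[inner],85)
    w=np.where(inner,np.clip(ref*.9-R,0,None),0); 
    vv,uu=np.indices(w.shape)
    W=np.array([ray(u,v,.08,K,T)[:2] for v,u in np.argwhere(w>0)]); ww=w[w>0]
    m=(W*ww[:,None]).sum(0)/ww.sum(); C=((W-m).T*ww)@(W-m)/ww.sum(); l,V=np.linalg.eigh(C); e=V[:,1]*np.sign(V[1,1])
    print(' slot ctr',m.round(4),'sd',np.sqrt(l).round(4),'slot y axis yaw',np.degrees(np.arctan2(-e[0],e[1])))
    o=cv2.resize(z['im'][v0-5:v1+5,u0-5:u1+5,::-1],None,fx=12,fy=12,interpolation=0); cv2.imwrite(f'pics/sw_{n}.png',o)
E
python3 m2.py
```

```text
top brass ctr [338.54237288 157.5       ] [ 0.5378 -0.24    0.08  ] 114 118
 slot ctr [ 0.5367 -0.2394] sd [0.0018 0.005 ] slot y axis yaw -1.2552318209563345
side brass ctr [263.33333333 187.04761905] [ 0.5378 -0.241   0.08  ] 20 21
 slot ctr [ 0.5362 -0.242 ] sd [0. 0.] slot y axis yaw -0.0
```

```bash
cat > m3.py <<'E'
from h import *
z=np.load('top0.npz');im=z['im'];c=env.get_calibration('top');K=np.array(c['K']);T=np.array(c['camera_from_world'])
o=cv2.resize(im[168:196,180:215,::-1],None,fx=16,fy=16,interpolation=0);cv2.imwrite('pics/key_top.png',o)
V=im.max(-1)
print(V[172:190,183:210])
# subpixel dark area: at z=.094
f=8; U=cv2.resize(V[165:200,180:215].astype(np.float32),None,fx=f,fy=f,interpolation=cv2.INTER_CUBIC)
m=(U<75).astype(np.uint8); n,l,s,ce=cv2.connectedComponentsWithStats(m); i=1+np.argmax(s[1:,4]); pts=np.argwhere(l==i)[:,::-1].astype(np.float32)
r=cv2.minAreaRect(pts); bx=(cv2.boxPoints(r)+.5)/f-.5+[180,165]; print(bx)
Q=np.array([ray(u,v,.094,K,T) for u,v in bx]);print(Q.round(4)); 
E
python3 m3.py
```

```text
[[223 166 167 212 241 237 239 241 240 244 244 237 229 231 229 229 231 231
  233 232 231 232 233 234 235 236 238]
 [165 168 167 168 166 162 211 240 236 242 239 233 234 235 235 239 238 237
  239 237 238 238 239 239 240 238 239]
 [172 173 177 173 177 174 170 172 171 220 243 232 236 238 238 240 237 239
  244 242 242 240 239 239 239 238 238]
 [176 177 179 180 182 185 184 183 176 170 165 151 152 146 168 162 125 154
  217 238 243 239 238 237 237 239 240]
 [180 181 177 174 178 174 175 154 113  91  81  75  55  57  62  63  64  51
   49 142 221 242 239 236 235 236 239]
 [182 181 140  92  85  57  52  57  63  62  63  60  60  61  65  63  61  63
   50  29  80 194 233 229 224 225 230]
 [184 146  59  57  61  62  60  63  60  61  62  65  62  65  59  62  65  66
   49  32  28 164 231 230 231 235 238]
 [171 133  58  60  64  61  65  64  67  62  69  68  67  65  57  60  59  64
   49  34  35 134 232 249 245 245 246]
 [157 133  74  60  60  61  65  59  64  63  54  53  58  53  49  32  32  30
   26  27  30 118 228 249 248 248 247]
 [163 136  86  63  57  54  50  51  40  36  17  21  21  17  20  18  36  43
   61  65
[... 448 characters left out ...]
 243 242 241 240 240 241 242 242]
 [249 248 246 243 244 244 243 242 241 239 241 241 233 223 216 210 234 242
  241 243 243 243 245 246 248 249 249]
 [242 242 242 240 239 240 241 241 240 241 242 242 243 243 245 247 248 249
  249 249 250 249 250 250 251 251 250]
 [242 244 243 243 242 243 243 243 245 247 247 249 250 250 250 251 251 251
  251 251 251 250 250 249 249 249 248]
 [242 245 245 246 249 249 250 250 251 251 252 252 252 252 251 250 250 249
  249 249 250 249 250 249 250 250 251]]
[[184.48578644 177.34275818]
 [202.89654732 174.58114243]
 [203.84275627 180.88921165]
 [185.43199539 183.65082741]]
[[0.4815 0.1252 0.094 ]
 [0.4889 0.0821 0.094 ]
 [0.474  0.0795 0.094 ]
 [0.4667 0.1226 0.094 ]]
```

View pics/key_top.png

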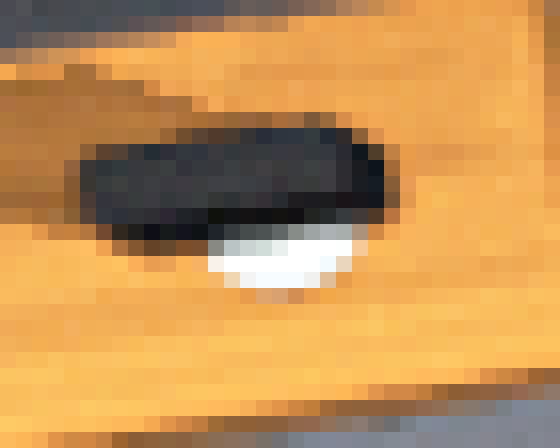

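```bash
python3 - <<'E'
from h import *
z=np.load('top0.npz');im=z['im'];c=env.get_calibration('top');K=np.array(c['K']);T=np.array(c['camera_from_world'])
P=cloud(z['d'],K,T)
m=np.zeros(P.shape[:2],bool);m[60:235,412:560]=1
m&=(im[...,0]>180)&(im[...,2]<60)
p=P[m];p=p[p[:,2]>.02];print(p.min(0),p.max(0),np.percentile(p,[1,99],axis=0))
print(ray(192.7,178.4,.094,K,T))
E
```

```text
[ 0.36675886 -0.73533247  0.02007966] [ 0.74983667 -0.10554585  1.10781298] [[ 0.36783041 -0.73261865  0.03235528]
 [ 0.74738943 -0.45066307  0.13588415]]
[0.47939722 0.10586975 0.094     ]
```

Emit:
carry_out --pt "0.03 0.03 0 8 -0.3" --pt "0.06 0.06 0 16 -0.3" --pt "0.09 0.09 0 24 -0.3" --pt "0.12 0.12 0 32 -0.3" --pt "0.15 0.15 0 40 -0.3" --pt "0.18 0.18 0 48 -0.3" --pt "0.21 0.21 0 56 -0.3" --pt "0.24 0.24 0 64 -0.3" --pt "0.27 0.27 0 72 -0.3" --pt "0.3 0.31 0 78 -0.3" --pt "0.32 0.35 0 82 -0.3" --pt "0.325 0.39 0 85.4 -0.3" --pt "0.325 0.435 0 85.4 -0.3" --pt "0.325 0.48 0 85.4 -0.3" --pt "0.325 0.525 0 85.4 -0.3" --pt "0.325 0.57 -0.01 85.4 -0.3" --pt "0.32 0.615 -0.03 85.4 -0.3" --pt "0.318 0.66 -0.05 85.4 -0.3" --pt "0.318 0.7 -0.07 85.4 -0.3" --pt "0.318 0.7345 -0.075 85.4 -0.3"

```text
time_s: 2.1
tool_pos: [0.4771, 0.1066, 0.3277]
tool_rot: [-180.0, 0.2, 9.8]
force: [0.2, 0.1, 0.7]
grip_width: 0.0565
```

Emit:
carry_out --pt "0 0 0 0 -0.3" --pt "0 0 0 0 -0.3"

```text
time_s: 2.3
tool_pos: [0.4784, 0.1052, 0.3294]
tool_rot: [180.0, 0.0, 9.8]
force: [-0.3, -0.7, -0.2]
grip_width: 0.0565
```

```bash
python3 - <<'E'
from h import *
im,d,K,T=snap('side','side1');o=env.get_obs();print(o['time_s'],o['tool_pos'],o['tool_rot'],o['force'],o['grip_width'],o['qpos'])
cv2.imwrite('pics/s1.png',cv2.resize(im[150:350,100:350,::-1],None,fx=3,fy=3))
E
```

```text
2.35 [0.47871575 0.10400146 0.32964126] [1.79966925e+02 2.34045369e-02 9.69832200e+00] [ 0.80528087 -0.0217671  -0.10439194] 0.05660772645741019 [ 32.40880412   5.12848718 -49.39057182 109.4812524    4.25213778
  67.25924742  -8.81799042]
```

View pics/s1.png

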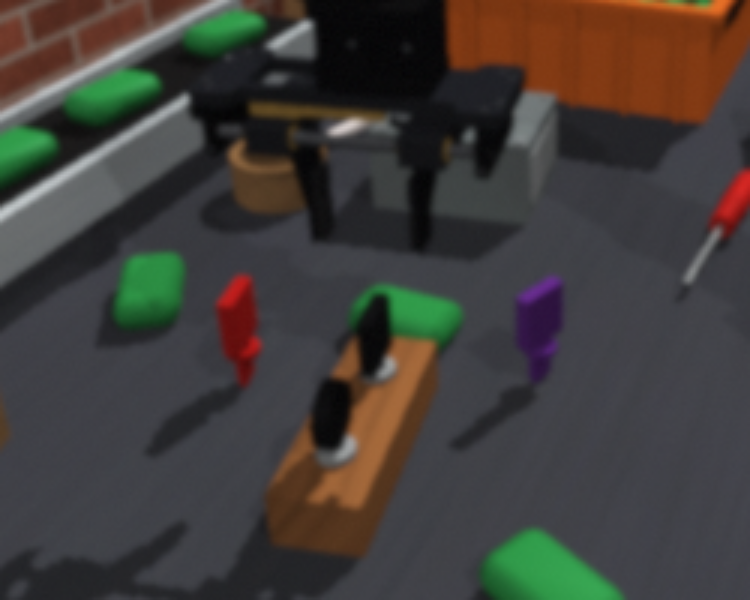

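```bash
python3 - <<'E'
from h import *
c=env.get_calibration('side');K=np.array(c['K']);T=np.array(c['camera_from_world'])
a=np.radians(9.7)
for s in(-.03,.03): print((proj([.479+s*np.cos(a),.1045+s*np.sin(a),.148],K,T)-[100,150])*3)
E
```

```text
[412.7598732  239.36534364]
[323.56456823 230.72071346]
```

Emit:
carry_out --pt "0 0 -0.02 0 -0.3" --pt "0 0 -0.04 0 -0.3" --pt "0 0 -0.06 0 -0.3" --pt "0 0 -0.075 0 -0.3" --pt "0 0 -0.085 0 -0.3" --pt "0 0 -0.092 0 -0.3" --pt "0 0 -0.092 0 -0.3"

```text
time_s: 3.05
tool_pos: [0.4786, 0.1043, 0.2372]
tool_rot: [-180.0, 0.1, 9.7]
force: [0.1, -0.2, -0.2]
grip_width: 0.0569
```

```bash
python3 - <<'E'
from h import *
im,d,K,T=snap('side','side2');o=env.get_obs();print(o['time_s'],o['tool_pos'],o['tool_rot'],o['force'],o['grip_width'])
cv2.imwrite('pics/s2.png',cv2.resize(im[200:320,150:290,::-1],None,fx=5,fy=5,interpolation=2))
E
```

```text
3.1 [0.47881469 0.10455929 0.23786041] [-1.79995753e+02 -1.56617331e-03  9.70282706e+00] [ 0.05147077 -0.21449372 -0.21811967] 0.05623851724015517
```

View pics/s2.png

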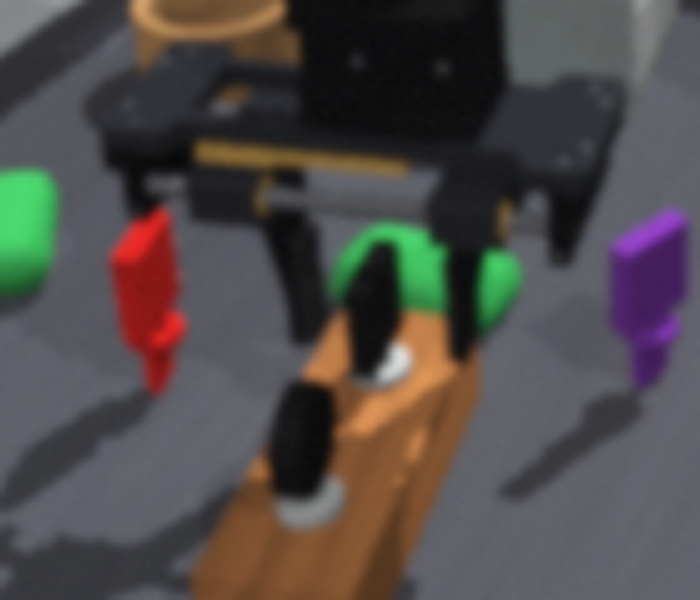

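Emit:
carry_out --pt "0 0 0 0 0" --pt "0 0 0 0 0.2" --pt "0 0 0 0 0.4" --pt "0 0 0 0 0.55" --pt "0 0 0 0 0.65" --pt "0 0 0 0 0.72" --pt "0 0 0 0 0.78" --pt "0 0 0 0 0.84" --grip_force 4

```text
time_s: 3.9
tool_pos: [0.4794, 0.1047, 0.2381]
tool_rot: [-180.0, -0.2, 9.7]
force: [3.6, 1.1, -1.9]
grip_width: 0.0125
```

Emit:
carry_out --pt "0 0 0 0 1" --pt "0 0 0 0 1" --pt "0 0 0 0 1"

```text
time_s: 4.2
tool_pos: [0.4792, 0.1048, 0.2382]
tool_rot: [-180.0, -0.1, 9.7]
force: [3.5, 0.9, -0.5]
grip_width: 0.013
```

Emit:
carry_out --pt "0.001 0.0002 0 0 1" --pt "0.001 0.0002 0 0 1" --pt "0.001 0.0002 0 0 1"

```text
time_s: 4.5
tool_pos: [0.4799, 0.1049, 0.238]
tool_rot: [180.0, -0.0, 9.7]
force: [3.8, 0.1, 1.4]
grip_width: 0.0122
```

```bash
python3 - <<'E'
from h import *
im,d,K,T=snap('side','side3');o=env.get_obs();print(o['time_s'],o['tool_pos'],o['tool_rot'],o['force'],o['wrist_torque'],o['grip_width'])
cv2.imwrite('pics/s3.png',cv2.resize(im[200:320,150:290,::-1],None,fx=5,fy=5,interpolation=2))
E
```

```text
4.55 [0.47991695 0.10491364 0.23800838] [ 1.79996492e+02 -4.51687893e-02  9.71430063e+00] [3.65202383 1.04247988 1.15185624] [ 0.07897686 -1.08822497 -0.05454263] 0.012793362194648484
```

View pics/s3.png

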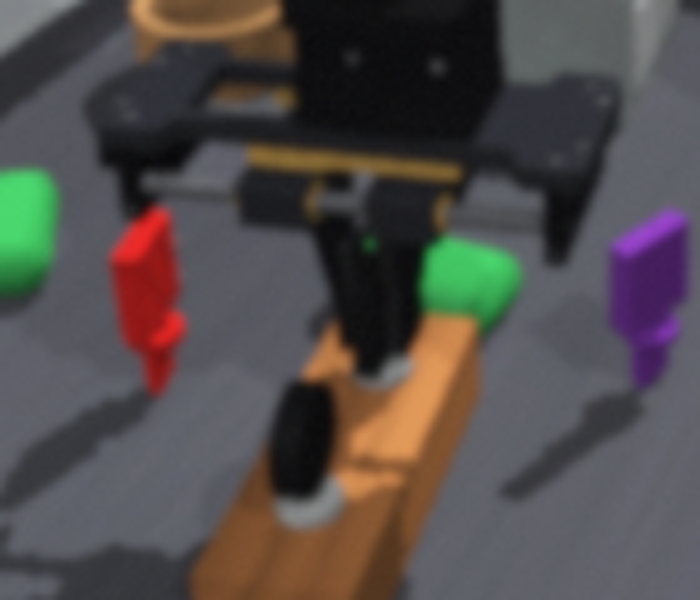

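Emit:
carry_out --pt "0.0008 0.0001 0 0 1" --pt "0.0008 0.0001 0 0 1" --pt "0.0008 0.0001 0 0 1"

```text
time_s: 4.85
tool_pos: [0.4805, 0.105, 0.2378]
tool_rot: [180.0, -0.0, 9.7]
force: [4.0, 0.4, 1.2]
grip_width: 0.012
```

Emit:
carry_out --pt "0.0008 0.0001 0 0 1" --pt "0.0008 0.0001 0 0 1" --pt "0.0008 0.0001 0 0 1"

```text
time_s: 5.15
tool_pos: [0.4809, 0.105, 0.2375]
tool_rot: [180.0, 0.1, 9.7]
force: [2.1, 0.4, 0.5]
grip_width: 0.0122
```

Emit:
carry_out --pt "0.0008 0.0001 0 0 1" --pt "0.0008 0.0001 0 0 1" --pt "0.0008 0.0001 0 0 1"

```text
time_s: 5.45
tool_pos: [0.4813, 0.1051, 0.2375]
tool_rot: [180.0, 0.2, 9.7]
force: [-2.4, -0.4, 3.7]
grip_width: 0.0116
```

Emit:
carry_out --pt "-0.0004 0 0 0 1" --pt "-0.0004 0 0 0 1" --pt "-0.0004 0 0 0 1" --pt "-0.0004 0 0 0 1" --grip_force 30

```text
time_s: 5.85
tool_pos: [0.4817, 0.105, 0.2375]
tool_rot: [-180.0, -0.0, 9.7]
force: [0.1, -0.4, -0.0]
grip_width: 0.012
```

Emit:
carry_out --pt "0 0 0.003 0 1" --pt "0 0 0.006 0 1" --pt "0 0 0.01 0 1" --pt "0 0 0.015 0 1" --pt "0 0 0.02 0 1" --pt "0 0 0.025 0 1" --pt "0 0 0.03 0 1" --pt "0 0 0.04 0 1" --pt "0 0 0.055 0 1" --pt "0 0 0.075 0 1" --pt "0 0 0.095 0 1" --pt "0 0 0.1 0 1" --pt "0 0 0.1 0 1"

```text
time_s: 7.15
tool_pos: [0.482, 0.1053, 0.339]
tool_rot: [179.9, -0.1, 9.7]
force: [-0.4, -1.0, -1.1]
grip_width: 0.0114
```

```bash
python3 - <<'E'
from h import *
im,d,K,T=snap('side','side4');o=env.get_obs();print(o['time_s'],o['tool_pos'],o['tool_rot'],o['force'],o['wrist_torque'],o['grip_width'])
cv2.imwrite('pics/s4.png',cv2.resize(im[180:320,150:290,::-1],None,fx=4,fy=4,interpolation=2))
E
```

```text
7.2 [0.48161772 0.10510936 0.33795647] [ 1.79968699e+02 -3.34780267e-02  9.70207067e+00] [-0.28270456 -0.51893514 -1.52719549] [-0.06095133 -0.09592833 -0.03181967] 0.011636475528348122
```

View pics/s4.png

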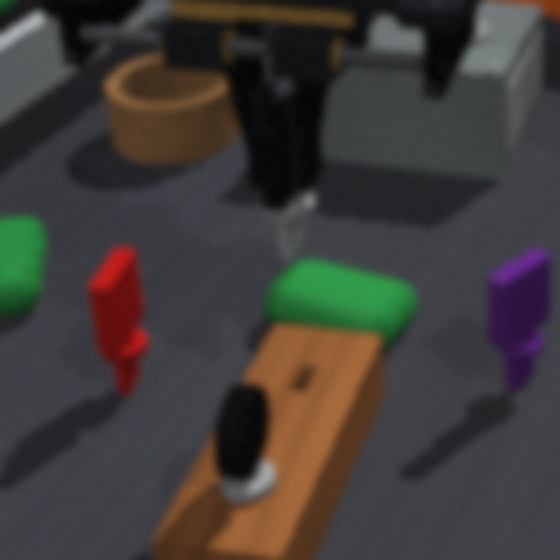

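Emit:
carry_out --pt "0.004 -0.02 0 -1 1" --pt "0.01 -0.055 0 -2 1" --pt "0.016 -0.09 0 -4 1" --pt "0.022 -0.13 0 -6 1" --pt "0.028 -0.17 0 -8 1" --pt "0.036 -0.21 0 -9 1" --pt "0.042 -0.25 0 -10 1" --pt "0.05 -0.29 0 -11 1" --pt "0.055 -0.325 0 -11 1" --pt "0.058 -0.34 0 -11 1" --pt "0.058 -0.3443 0 -11 1" --pt "0.058 -0.3443 0 -11 1" --pt "0.058 -0.3443 0 -11 1"

```text
time_s: 8.5
tool_pos: [0.5398, -0.237, 0.3376]
tool_rot: [-179.9, 0.0, -1.1]
force: [-0.1, -0.1, -1.4]
grip_width: 0.012
```

```bash
python3 - <<'E'
from h import *
im,d,K,T=snap('side','side5');o=env.get_obs();print(o['time_s'],o['tool_pos'],o['tool_rot'],o['force'],o['wrist_torque'],o['grip_width'])
im2,_,_,_=snap('top','top5')
cv2.imwrite('pics/s5.png',np.hstack([cv2.resize(im[130:220,205:305,::-1],(400,360),interpolation=2),cv2.resize(im2[110:200,290:390,::-1],(400,360),interpolation=2)]))
P=o['tool_pos'];print([proj([P[0],P[1],P[2]-z],K,T).round(1) for z in(.164,.224)])
E
```

```text
8.55 [ 0.53989352 -0.23689651  0.33784161] [-1.79965217e+02  3.33138664e-03 -1.10594112e+00] [ 0.09887677 -0.44488453 -0.58829915] [ 0.01459048 -0.1833378   0.03452194] 0.01185538898480289
[array([261.4, 155.8]), array([261.8, 176.4])]
```

View pics/s5.png

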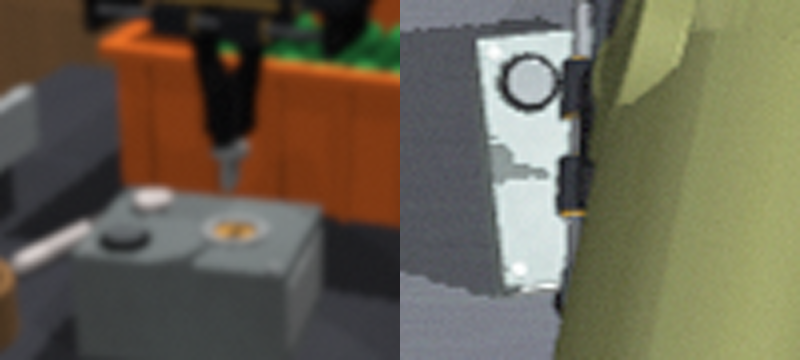

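Emit:
carry_out --pt "0 0 0 0 1" --pt "0 0 0 0 1"

```text
time_s: 8.8
tool_pos: [0.5398, -0.2383, 0.3381]
tool_rot: [180.0, -0.0, -1.2]
force: [0.0, -0.2, -0.3]
grip_width: 0.0118
```

```bash
python3 - <<'E'
from h import *
im,d,K,T=snap('side','side6');o=env.get_obs();P=o['tool_pos'];print(o['time_s'],P,o['tool_rot'])
cv2.imwrite('pics/s6.png',cv2.resize(im[155:200,240:290,::-1],None,fx=12,fy=12,interpolation=0))
for z in(.1145,.1185,.1405,.1465,.08): print(z,proj([P[0],P[1],z],K,T).round(2))
print(im[160:194,252:274].max(-1))
E
```

```text
8.85 [ 0.53973831 -0.23855509  0.33798099] [ 1.79981919e+02 -1.46559928e-02 -1.23738274e+00]
0.1145 [262.12 175.95]
0.1185 [262.09 174.62]
0.1405 [261.91 167.18]
0.1465 [261.87 165.12]
0.08 [262.38 187.29]
[[129 126 117  99  66  33  13   9   8   9  10  11  13  12   8  19  47  87
  113 121 122 124]
 [129 127 120 102  71  36  15   9   9   8  11  11  12  12  14  29  59  95
  116 121 123 124]
 [130 128 122 108  80  44  21  11  10   8  10  12  15  17  29  51  81 107
  121 121 122 124]
 [130 128 124 113  96  65  35  14   8  11  11  18  26  37  56  81 104 120
  124 123 123 124]
 [129 129 124 120 107  79  45  20  11  11  18  30  52  72  90 107 122 127
  126 123 124 124]
 [129 127 124 121 113  90  55  30  18  20  31  50  76 100 115 123 128 129
  126 123 124 123]
 [128 125 122 120 114  98  70  47  38  41  52  68  86 105 119 125 128 130
  126 123 123 124]
 [124 123 122 121 117 105  87  69  61  64  72  79  86  96 107 120 128 130
  127 123 123 124]
 [122 122 122 121 118 110  98  85  80  79  81  81  84  91 104 117 127 128
  126 123 123 123]
 [121 121 121 121 119 115 104  96  88  82  78  76  84  99
[... 1568 characters left out ...]
8 155 146 150 155 154 150 154
  159 155 145 138]
 [134 133 136 143 155 162 171 184 194 191 174 154 150 163 176 176 165 159
  158 154 144 137]
 [133 134 132 137 147 157 171 186 192 184 164 146 149 168 184 183 169 157
  150 144 137 135]
 [133 133 129 127 131 139 151 164 169 161 147 139 147 162 170 167 153 141
  135 130 131 132]
 [133 131 126 120 115 119 126 134 140 138 133 131 136 141 142 136 126 123
  122 126 130 131]
 [129 125 118 112 110 113 116 121 125 125 121 122 124 126 123 119 117 120
  125 128 130 131]
 [118 111 106 109 116 121 124 126 127 127 122 122 126 127 126 124 125 126
  129 130 129 129]
 [ 99  95 101 115 123 129 131 130 132 130 129 129 130 130 131 129 130 130
  129 129 129 129]]
```

View pics/s6.png

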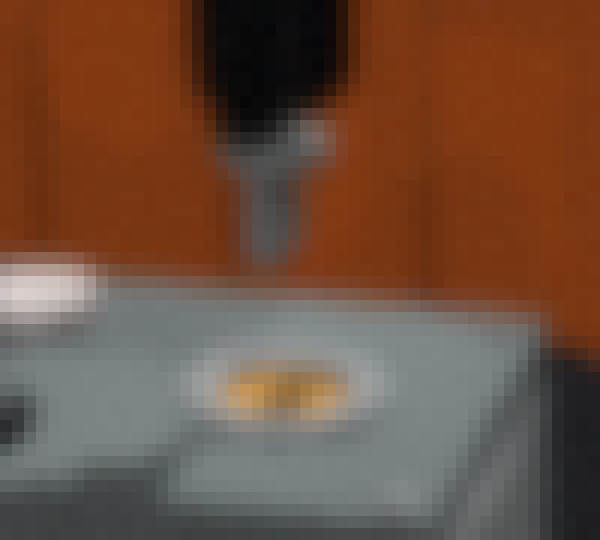

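```bash
python3 - <<'E'
from h import *
im=np.load('side6.npz')['im'].astype(float)
print('bg',im[172,250],im[172,272], 'steel',im[172,262])
for v in range(164,180):
    r=im[v,250:276]; s=r[:,0]-r[:,2]  # orange: large
    bg=np.interp(np.arange(26),[0,25],[s[0:3].mean(),s[-3:].mean()]); a=np.clip(1-s/bg,0,1); a[a<.08]=0
    print(v,'c %.2f w %.2f'%((a*np.arange(250,276)).sum()/a.sum(),a.sum()), (a*10).astype(int))
E
```

```text
bg [121.  54.  17.] [121.  54.  19.] steel [78. 77. 77.]
164 c 261.78 w 8.79 [ 0  0  0  0  0  0  1  3  6  9  9 10 10  9  9  7  5  2  0  0  0  0  0  0
  0  0]
165 c 261.94 w 8.90 [ 0  0  0  0  0  0  1  3  6  9 10 10 10  9  9  8  6  3  1  0  0  0  0  0
  0  0]
166 c 262.14 w 9.32 [ 0  0  0  0  0  0  1  3  6  9 10 10 10 10  9  9  7  4  1  0  0  0  0  0
  0  0]
167 c 262.21 w 9.26 [ 0  0  0  0  0  0  1  3  6  8  9 10 10 10  9  9  7  4  1  0  0  0  0  0
  0  0]
168 c 262.12 w 8.17 [ 0  0  0  0  0  0  0  2  5  7  9 10 10  9  9  8  6  3  0  0  0  0  0  0
  0  0]
169 c 261.96 w 6.55 [ 0  0  0  0  0  0  0  1  3  5  8  9 10  9  8  5  3  1  0  0  0  0  0  0
  0  0]
170 c 261.82 w 5.12 [ 0  0  0  0  0  0  0  0  1  4  6  9 10  9  6  3  0  0  0  0  0  0  0  0
  0  0]
171 c 261.91 w 4.87 [0 0 0 0 0 0 0 0 1 3 6 8 9 9 6 3 0 0 0 0 0 0 0 0 0 0]
172 c 261.94 w 5.00 [0 0 0 0 0 0 0 0 1 3 6 9 9 9 7 3 0 0 0 0 0 0 0 0 0 0]
173 c 261.95 w 4.96 [ 0  0  0  0  0  0  0  0  1  3  6  8 10  9  7  3  0  0  0  0  0  0  0  0
  0  0]
174 c 261.92 w 4.83 [0 0 0 0 0 0 0 0 0 3 6 8 9 9 6 3 0 0 0 0 0 0 0 0 0 0]
175 c 261.81 w 4.30 [0 0 0 0 0 0 0 0 0 2 5 8 9 8 5 1 0 0 0 0 0 0 0 0 0 0]
176 c 261.66 w 2.96 [0 0 0 0 0 0 0 0 0 1 4 6 7 5 2 0 0 0 0 0 0 0 0 0 0 0]
177 c 261.57 w 1.11 [0 0 0 0 0 0 0 0 0 0 1 3 3 2 0 0 0 0 0 0 0 0 0 0 0 0]
178 c nan w 0.00 [0 0 0 0 0 0 0 0 0 0 0 0 0 0 0 0 0 0 0 0 0 0 0 0 0 0]
179 c 254.23 w 2.74 [0 3 4 5 4 2 1 1 1 1 0 0 0 0 0 0 0 0 0 0 0 0 0 0 0 0]<stdin>:7: RuntimeWarning: invalid value encountered in scalar divide
```

```bash
python3 - <<'E'
from h import *
c=env.get_calibration('side');K=np.array(c['K']);T=np.array(c['camera_from_world'])
for t in('side0','side6'):
    im=np.load(t+'.npz')['im'].astype(np.float32)
    s=(im[...,0]-im[...,2])[180:195,250:278]
    print(s.astype(int)[2:13])
    U=cv2.resize(s,None,fx=10,fy=10,interpolation=cv2.INTER_CUBIC)
    for th in(20,30,40):
        m=(U>th).astype(np.uint8); n,l,st,ce=cv2.connectedComponentsWithStats(m); i=1+np.argmax(st[1:,4])
        pts=np.argwhere(l==i)[:,::-1].astype(np.int32); h=cv2.convexHull(pts); M=cv2.moments(h)
        u=(M['m10']/M['m00']+.5)/10-.5+250; v=(M['m01']/M['m00']+.5)/10-.5+180
        print(t,th,'ctr %.2f %.2f'%(u,v),'w %.1f'%(np.ptp(pts[:,0])/10),ray(u,v,.08,K,T).round(4))
E
```

```text
[[ -7  -7  -8  -8  -7  -7  -8  -7  -7  -7  -6  -7  -6  -7  -6  -6  -6  -7
   -6  -6  -6  -6  -6  -7  -7  -6  -4  -3]
 [ -8  -7  -7  -6  -8  -8  -8  -7  -6  -6  -6  -6  -4  -5  -3  -5  -5  -6
   -5  -7  -8  -8  -8  -8  -7  -7  -8  -8]
 [ -7  -7  -8  -8  -8  -7  -6  -5  -5  -3   0   3   5   6   3   2   1  -2
   -4  -5  -7  -7  -8  -8  -8  -8  -7  -8]
 [ -7  -8  -8  -8  -7  -7  -5  -2   2  12  22  31  36  33  27  24  21  14
    5  -1  -5  -5  -6  -8  -8  -7  -7  -8]
 [ -7  -8  -7  -7  -6  -5  -3   2  19  47  72  83  81  73  66  67  66  52
   28   8   0  -4  -7  -7  -8  -8  -8  -8]
 [ -8  -7  -7  -6  -6  -5  -2   7  35  75 104 112 104  92  88  95  97  82
   49  16   1  -4  -6  -7  -8  -7  -8  -8]
 [ -7  -7  -7  -7  -6  -4  -2   8  32  63  85  92  83  72  73  81  84  68
   41  13   0  -5  -6  -7  -8  -8  -8  -8]
 [ -8  -7  -7  -8  -6  -5  -4   2  13  30  43  45  40  34  38  46  47  35
   19   5  -2  -5  -6  -7  -7  -8  -7  -8]
 [ -8  -8  -7  -8  -6  -6  -4  -3   1   6  10  10   9   8  11  13  14   8
    2  -3  -4  -5  -8  -8  -8  -8  -8  -7]
 [ -7  -7  -7  -6  -7  -7  -7  -6  -5  -4  -3  
[... 1135 characters left out ...]
  83  69
   41  15   0  -4  -6  -8  -7  -7  -8  -7]
 [ -6  -7  -7  -7  -7  -5  -3   2  13  29  42  46  39  34  39  47  46  35
   17   5  -3  -5  -7  -8  -8  -7  -7  -7]
 [ -7  -7  -7  -7  -7  -6  -5  -3   1   5  11  11  10   8  11  14  14   9
    2  -3  -5  -6  -7  -8  -8  -7  -7  -7]
 [ -7  -7  -7  -7  -7  -6  -6  -6  -5  -4  -4  -3  -2  -3  -4  -4  -2  -4
   -5  -6  -7  -6  -7  -8  -7  -8  -7  -7]
 [ -8  -7  -7  -7  -6  -6  -7  -6  -7  -7  -7  -7  -7  -7  -7  -7  -7  -7
   -7  -7  -7  -8  -8  -7  -7  -7  -7  -7]]
side6 20 ctr 263.19 187.27 w 11.3 [ 0.5376 -0.2394  0.08  ]
side6 30 ctr 263.17 187.24 w 10.6 [ 0.5378 -0.2396  0.08  ]
side6 40 ctr 263.13 187.21 w 10.0 [ 0.5379 -0.2398  0.08  ]
```

Emit:
carry_out --pt "-0.001 0 -0.01 0 1" --pt "-0.002 0 -0.02 0 1" --pt "-0.002 0 -0.028 0 1" --pt "-0.002 0 -0.031 0 1" --pt "-0.002 0 -0.034 0 1" --pt "-0.002 0 -0.036 0 1" --pt "-0.002 0 -0.036 0 1"

```text
time_s: 9.55
tool_pos: [0.5377, -0.2391, 0.3016]
tool_rot: [-180.0, 0.0, -1.3]
force: [0.2, 0.5, -1.0]
grip_width: 0.0119
```

```bash
python3 - <<'E'
from h import *
im,d,K,T=snap('side','side7');o=env.get_obs();P=o['tool_pos'];print(o['time_s'],P,o['tool_rot'],o['force'],o['wrist_torque'])
cv2.imwrite('pics/s7.png',cv2.resize(im[155:200,240:290,::-1],None,fx=12,fy=12,interpolation=2))
E
```

```text
9.6 [ 0.53776254 -0.23915891  0.30190296] [ 1.79993574e+02 -1.83735012e-02 -1.28746154e+00] [-0.04329743 -0.04389078 -0.41991563] [-0.03227767 -0.12048153  0.03552537]
```

View pics/s7.png

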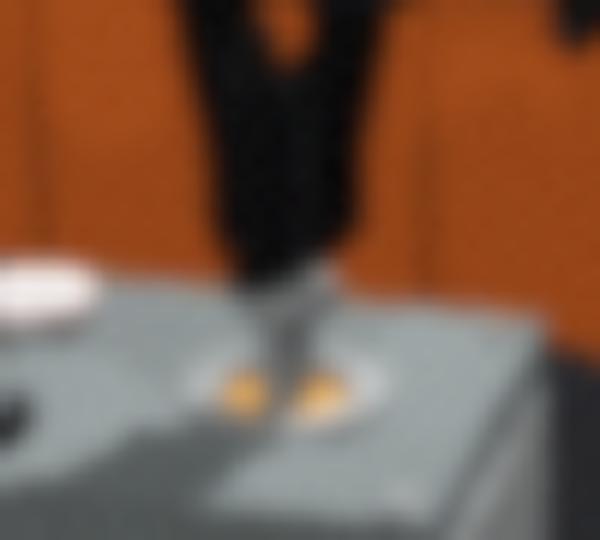

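Emit:
carry_out --pt "0 0 -0.001 0 1" --pt "0 0 -0.002 0 1" --pt "0 0 -0.003 0 1" --pt "0 0 -0.003 0 1"

```text
time_s: 10.0
tool_pos: [0.5378, -0.2392, 0.2991]
tool_rot: [180.0, -0.0, -1.3]
force: [0.2, -0.2, 1.7]
grip_width: 0.0116
```

Emit:
carry_out --pt "0 0 -0.001 0 1" --pt "0 0 -0.002 0 1" --pt "0 0 -0.003 0 1" --pt "0 0 -0.003 0 1"

```text
time_s: 10.4
tool_pos: [0.538, -0.2392, 0.2958]
tool_rot: [180.0, -0.1, -1.3]
force: [2.0, -1.0, -0.6]
grip_width: 0.0117
```

Emit:
carry_out --pt "0.0003 0 -0.001 0 1" --pt "0.0003 0 -0.002 0 1" --pt "0.0003 0 -0.003 0 1" --pt "0.0003 0 -0.003 0 1"

```text
time_s: 10.8
tool_pos: [0.5381, -0.2392, 0.2928]
tool_rot: [180.0, -0.0, -1.3]
force: [1.9, -1.7, -1.1]
grip_width: 0.0118
```

Emit:
carry_out --pt "0.0003 -0.0003 -0.002 0 1" --pt "0.0003 -0.0003 -0.004 0 1" --pt "0.0003 -0.0003 -0.006 0 1" --pt "0.0003 -0.0003 -0.006 0 1"

```text
time_s: 11.2
tool_pos: [0.5383, -0.2394, 0.2864]
tool_rot: [-180.0, -0.0, -1.3]
force: [3.2, 0.2, -1.0]
grip_width: 0.0118
```

Emit:
carry_out --pt "0.0004 0 -0.002 0 1" --pt "0.0004 0 -0.004 0 1" --pt "0.0004 0 -0.006 0 1" --pt "0.0004 0 -0.006 0 1"

```text
time_s: 11.6
tool_pos: [0.5385, -0.2394, 0.2803]
tool_rot: [-180.0, 0.0, -1.3]
force: [1.5, 0.9, -1.5]
grip_width: 0.0118
```

Emit:
carry_out --pt "0.0003 0 -0.001 0 1" --pt "0.0003 0 -0.002 0 1" --pt "0.0003 0 -0.003 0 1" --pt "0.0003 0 -0.003 0 1"

```text
time_s: 12.0
tool_pos: [0.5387, -0.2394, 0.2776]
tool_rot: [-180.0, 0.0, -1.3]
force: [0.0, 1.1, -1.1]
grip_width: 0.0119
```

Emit:
carry_out --pt "0 0 -0.001 0 1" --pt "0 0 -0.002 0 1" --pt "0 0 -0.002 0 1"

```text
time_s: 12.3
tool_pos: [0.5388, -0.2393, 0.2774]
tool_rot: [180.0, 0.1, -1.3]
force: [-4.6, 0.6, 11.1]
grip_width: 0.012
```

```bash
python3 - <<'E'
from h import *
im,d,K,T=snap('side','side8');o=env.get_obs();P=o['tool_pos'];print(o['time_s'],P,o['tool_rot'],o['force'],o['wrist_torque'])
cv2.imwrite('pics/s8.png',cv2.resize(im[155:200,240:290,::-1],None,fx=12,fy=12,interpolation=2))
E
```

```text
12.35 [ 0.53884516 -0.23931317  0.27744629] [ 1.79959409e+02  4.85979715e-02 -1.29188887e+00] [-4.18361926  0.57406082  9.69077596] [0.37594754 0.93276283 0.02381828]
```

View pics/s8.png

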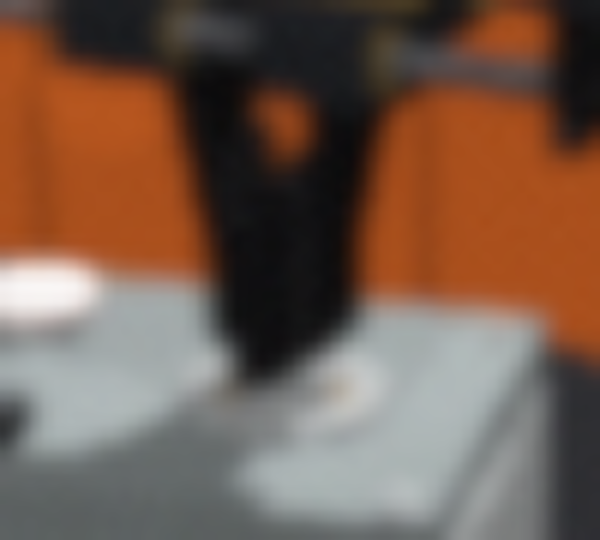

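Emit:
carry_out --pt "-0.0003 0 0.001 0 1" --pt "-0.0003 0 0.001 -2 1" --pt "-0.0003 0 0.001 -5 1" --pt "-0.0003 0 0.001 -10 1" --pt "-0.0003 0 0.001 -15 1" --pt "-0.0003 0 0.001 -20 1" --pt "-0.0003 0 0.001 -20 1" --grip_force 45

```text
time_s: 13.05
tool_pos: [0.5386, -0.2393, 0.2775]
tool_rot: [180.0, 0.0, -21.4]
force: [-2.2, 1.9, 5.8]
grip_width: 0.0115
```

```bash
python3 - <<'E'
from h import *
o=env.get_obs();print(o['time_s'],o['tool_pos'],o['tool_rot'],o['force'],o['wrist_torque'],o['qpos'])
E
```

```text
13.05 [ 0.53859465 -0.23930565  0.27747312] [ 1.79968935e+02  1.38008615e-02 -2.13578670e+01] [-2.21905192  1.88982009  5.75643394] [ 0.21437926  0.45697782 -0.02760085] [ 46.6459419   19.116602   -29.96173322  99.77920937  10.52675677
  63.90846804  -7.9624972 ]
```

Emit:
carry_out --pt "0 0 0 -5 1" --pt "0 0 0 -10 1" --pt "0 0 0 -15 1" --pt "0 0 0 -20 1" --pt "0 0 0 -25 1" --pt "0 0 0 -30 1" --pt "0 0 0 -35 1" --pt "0 0 0 -40 1" --pt "0 0 0 -43 1" --pt "0 0 0 -43 1"

```text
time_s: 14.05
tool_pos: [0.5383, -0.2389, 0.2775]
tool_rot: [179.9, 0.1, -64.3]
force: [-4.3, 1.6, 6.5]
grip_width: 0.0115
```

```bash
python3 - <<'E'
from h import *
o=env.get_obs();print(o['time_s'],o['tool_pos'],o['tool_rot'],o['force'],o['wrist_torque'],o['qpos'])
E
```

```text
14.05 [ 0.53827317 -0.23888265  0.27746122] [ 1.79912361e+02  7.63675692e-02 -6.42975825e+01] [-4.26713679  1.59390458  6.53131508] [0.53582053 0.938072   0.01912407] [ 41.32619779  18.13617513 -23.5441981   99.99061569   7.98489242
  63.63504241 -49.04398854]
```

Emit:
carry_out --pt "0 0 0 -3 1" --pt "0 0 0 -6 1" --pt "0 0 0 -9 1" --pt "0 0 0 -9 1"

```text
time_s: 14.45
tool_pos: [0.5383, -0.2387, 0.2775]
tool_rot: [179.9, 0.1, -73.3]
force: [-4.3, 2.6, 7.6]
grip_width: 0.0115
```

```bash
python3 - <<'E'
from h import *
o=env.get_obs();print(o['time_s'],o['tool_pos'],o['tool_rot'],o['force'],o['wrist_torque'])
E
```

```text
14.45 [ 0.53825463 -0.23874408  0.27747503] [ 1.79899200e+02  7.90155628e-02 -7.32887553e+01] [-4.326357    2.55111814  7.57839022] [0.57608747 0.95623468 0.00325603]
```

Emit:
carry_out --pt "0 0 0 -2 1" --pt "0 0 0 -3 1" --pt "0 0 0 -3 1"

```text
time_s: 14.75
tool_pos: [0.5383, -0.2387, 0.2775]
tool_rot: [179.9, 0.1, -76.2]
force: [-4.3, 2.5, 7.6]
grip_width: 0.0117
```

```bash
python3 - <<'E'
from h import *
o=env.get_obs();print(o['time_s'],o['tool_pos'],o['tool_rot'],o['force'],o['wrist_torque'])
E
```

```text
14.75 [ 0.53825637 -0.238711    0.27748379] [ 1.79894760e+02  7.81583690e-02 -7.62412206e+01] [-4.34661128  2.47777542  7.60354301] [0.53102359 0.97689042 0.08335917]
```

Emit:
carry_out --pt "0 0 0 -2 1" --pt "0 0 0 -4 1" --pt "0 0 0 -4 1"

```text
time_s: 15.05
tool_pos: [0.5383, -0.2385, 0.2775]
tool_rot: [179.9, 0.1, -80.2]
force: [-3.3, 2.1, 7.7]
grip_width: 0.0112
```

```bash
python3 - <<'E'
from h import *
o=env.get_obs();print(o['time_s'],o['tool_pos'],o['tool_rot'],o['force'],o['wrist_torque'],o['effort'][6])
im,d,K,T=snap('side','side9')
cv2.imwrite('pics/s9.png',cv2.resize(im[140:205,225:305,::-1],None,fx=9,fy=9,interpolation=2))
E
```

```text
15.05 [ 0.53828251 -0.23854772  0.27747028] [ 1.79880043e+02  6.49998956e-02 -8.01931413e+01] [-3.2820663   2.11129551  7.65984875] [0.64228168 1.05319828 0.35823484] -0.5606779642403126
```

View pics/s9.png

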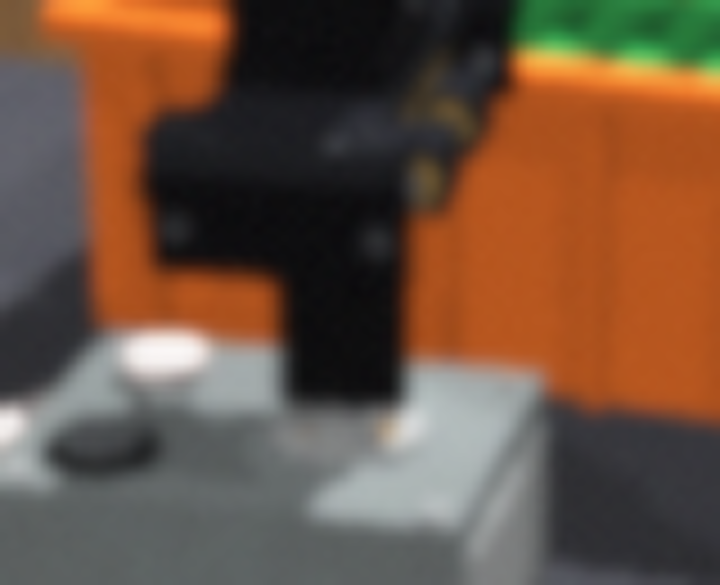

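Emit:
carry_out --pt "0 0 0 -2 1" --pt "0 0 0 -4 1" --pt "0 0 0 -4 1"

```text
time_s: 15.4
tool_pos: [0.5383, -0.2384, 0.2775]
tool_rot: [179.9, 0.0, -84.1]
force: [-5.0, 2.8, 6.5]
grip_width: 0.0121
```

```bash
python3 - <<'E'
from h import *
o=env.get_obs();print(o['time_s'],o['tool_pos'],o['tool_rot'],o['force'],o['wrist_torque'],o['effort'][6])
E
```

```text
15.4 [ 0.5383386  -0.23837925  0.27746329] [ 1.79864550e+02  3.60751867e-02 -8.40891769e+01] [-5.0058949   2.81614377  6.51147782] [0.60830324 1.06139382 0.88488211] -1.088695451617241
```

Emit:
carry_out --pt "-0.0003 0.0002 0.0003 3 1" --pt "-0.0005 0.0003 0.0005 5 1" --pt "-0.0005 0.0003 0.0005 5 1" --grip_force 10

```text
time_s: 15.7
tool_pos: [0.5382, -0.2386, 0.2775]
tool_rot: [180.0, 0.0, -79.2]
force: [-0.7, 1.6, 3.3]
grip_width: 0.0119
```

```bash
python3 - <<'E'
from h import *
o=env.get_obs();print(o['time_s'],o['tool_pos'],o['tool_rot'],o['force'],o['wrist_torque'],o['effort'][6])
E
```

```text
15.7 [ 0.538206   -0.23856784  0.2774704 ] [ 1.79993168e+02  3.94604284e-02 -7.92157891e+01] [-0.69127859  1.58304393  3.32833553] [0.48998883 0.25970516 0.05714254] 0.1538253016769886
```

Emit:
carry_out --pt "0 0 0 0 0.7" --pt "0 0 0 0 0.5" --pt "0 0 0 0 0.2" --pt "0 0 0 0 0" --pt "0 0 0 0 -0.2" --pt "0 0 0 0 -0.2"

```text
time_s: 16.3
tool_pos: [0.5381, -0.2393, 0.2772]
tool_rot: [180.0, -0.0, -79.3]
force: [0.5, 0.9, -0.1]
grip_width: 0.0448
```

Emit:
carry_out --pt "0 0 0.01 0 -0.2" --pt "0 0 0.03 0 -0.2" --pt "0 0 0.06 0 -0.2" --pt "0 0 0.09 0 -0.2" --pt "0 0 0.12 0 -0.2" --pt "-0.02 -0.02 0.14 0 -0.2" --pt "-0.06 -0.05 0.14 0 -0.2" --pt "-0.1 -0.09 0.14 0 -0.2" --pt "-0.14 -0.13 0.14 0 -0.2" --pt "-0.18 -0.17 0.14 0 -0.2" --pt "-0.22 -0.21 0.14 0 -0.2" --pt "-0.26 -0.25 0.14 0 -0.2" --pt "-0.3 -0.29 0.14 0 -0.2" --pt "-0.34 -0.34 0.14 0 -0.2" --pt "-0.34 -0.34 0.14 0 -0.2" --pt "-0.34 -0.34 0.14 0 -0.2"

```text
time_s: 17.9
tool_pos: [0.1907, -0.5835, 0.4176]
tool_rot: [179.7, -0.1, -79.9]
force: [-0.3, 0.3, -0.3]
grip_width: 0.0521
```

```bash
python3 - <<'E'
from h import *
im,d,K,T=snap('side','side10');im2,d2,K2,T2=snap('top','top10');o=env.get_obs();print(o['time_s'],o['tool_pos'],o['force'])
cv2.imwrite('pics/s10.png',np.hstack([cv2.resize(im[140:320,180:320,::-1],(466,600),interpolation=2),cv2.resize(im2[110:190,300:375,::-1],(300,320),interpolation=2).copy() if 0 else cv2.resize(im2[110:260,300:383,::-1],(332,600),interpolation=2)]))
E
```

```text
18.0 [ 0.19649165 -0.58007181  0.41753539] [0.21154705 0.68628748 0.13807463]
```

View pics/s10.png

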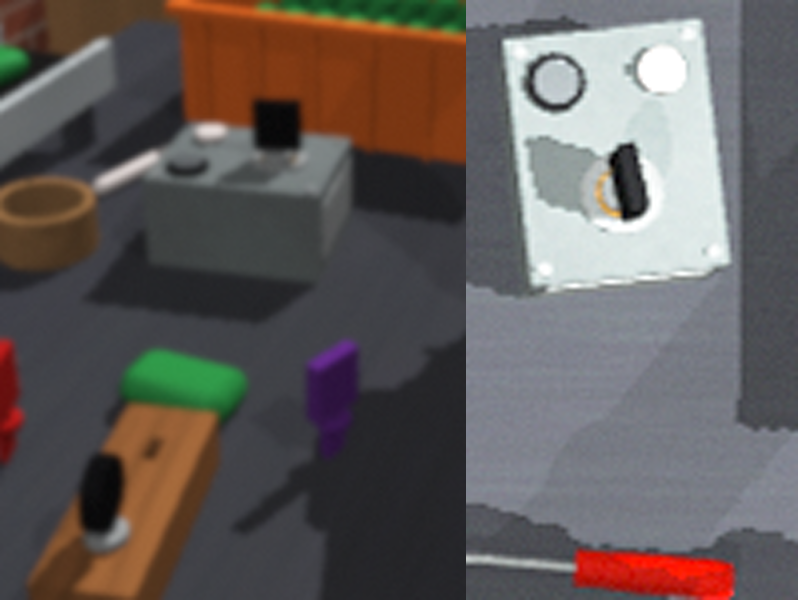

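```bash
python3 - <<'E'
from h import *
z=np.load('top10.npz');im=z['im'];c=env.get_calibration('top');K=np.array(c['K']);T=np.array(c['camera_from_world']);P=cloud(z['d'],K,T)
V=im.max(-1)
m=np.zeros(V.shape,np.uint8);m[140:170,322:352]=((V<75)&(P[...,2]>.1))[140:170,322:352]
n,l,s,ce=cv2.connectedComponentsWithStats(m);i=1+np.argmax(s[1:,4]);pts=np.argwhere(l==i)[:,::-1].astype(np.float32);zz=P[l==i][:,2]
print(len(pts),'top z',np.percentile(zz,[50,90,100]))
Q=np.array([ray(u,v,.134,K,T)[:2] for u,v in cv2.boxPoints(cv2.minAreaRect(pts))]);print(Q.round(4))
e=max([Q[1]-Q[0],Q[2]-Q[1]],key=np.linalg.norm);e*=np.sign(e[0]);y=np.degrees(np.arctan2(-e[0],e[1]));print('bow yaw',y,'switch est rad',np.radians(6.8-y))
q=np.array([ray(u,v,.134,K,T)[:2] for u,v in pts[zz>.126]]);C=np.cov(q.T);w,W=np.linalg.eigh(C);e=W[:,1]*np.sign(W[0,1]);print('pca',np.degrees(np.arctan2(-e[0],e[1])),q.mean(0))
r0=np.load('side0.npz')['im'];r1=np.load('side10.npz')['im']
for r in(r0,r1):
    mk=np.zeros(V.shape,bool);mk[272:306,200:222]=(r.max(-1)<35)[272:306,200:222];print('round key side px',np.argwhere(mk).mean(0),mk.sum())
E
```

```text
112 top z [0.13341163 0.13635059 0.13993751]
[[ 0.5529 -0.2245]
 [ 0.5568 -0.239 ]
 [ 0.517  -0.2494]
 [ 0.5131 -0.235 ]]
bow yaw -75.36093385473646 switch est rad 1.4339788122784276
pca -76.87700383201482 [ 0.53614294 -0.23887404]
round key side px [287.04524887 210.03167421] 221
round key side px [287.37558685 209.76995305] 213
```

Emit:
carry_out --pt "0 0 0 0 -0.2" --pt "0 0 0 0 -0.2" --pt "0 0 0 0 -0.2"

```text
time_s: 18.3
tool_pos: [0.1998, -0.5781, 0.4177]
tool_rot: [-180.0, -0.0, -79.1]
force: [0.5, 0.5, 0.0]
grip_width: 0.0522
```

```bash
python3 -c "
from cell import env
print(env.sign_off())"
```

```text
the job is handed in; nothing more can be done
None
```

I took the rectangular-bow key out of the keeper's -y slot and pushed it home in the large box's switch. I then turned it clockwise to the stop, let go, backed the arm away and handed the job in at 18.3 s. No verdict was reported.

**Insertion:** the collar seated against about 10 N of downward push, with the key not yet turned.

**Turning:** the wrist torque rose to 0.9 N m at the stop, and the tool had turned 83° in all.

**Final pictures:**
- The key's top is at z of about 0.134 m, which is what a fully seated key should show.
- The bow points at a yaw of about -75° to -77°. With the slot's play this fits the switch being at its 1.35 rad stop. I read this angle off the key, not off the cylinder itself.
- The round-bow key is in place, within about 0.4 pixels of where it started in the side view.
- The arm is clear of everything, with forces near zero.

**Disagreement:** the top camera put the key about 2.5 mm off in x from where the gripper centred on it. At the switch I went by the side camera, whose x there was about 2 mm from the first estimate, and then moved the tool about 1 mm back by feel from the contact forces during insertion.

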